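Pen the grease pots behind the lift-and-slide gate

TASK

Open the gate of the holding lane by lifting its bolt by the red tab over the humps and drawing it fully back. Then push every grease pot that is there along the fence and through the gate into the pen, upright and never lifted once past the gate, and finally slide the bolt fully shut again so that it drops down behind the humps with all the pots held inside. Leave the blue bin and the label roll where they are.

Things in the scene. Friction and masses are not known exactly. Their poses are not given: they have to be found in the camera images.
- lane: the holding lane on the worktop: aluminium fence, kerb, end stop, sliding gate bolt; its floor is the bare worktop. Origin on the worktop at the gate, mid-lane; x points across the lane to the fence, y along the lane towards its loading end (pots travel to -y), z up. Fence: inner face at x=+35 mm, 34 mm high, 8 mm thick, from y=+160 to -305 mm; from y=0 to +160 mm it stands alone, other side open
- pen_middle (a point): point on the worktop in the middle of the pen, 150 mm past the gate (lane y=-150 mm, x=0). The pen lies between the fence and a 22 mm high, 8 mm thick kerb with inner face at lane x=-35 mm, from y=-8 to -302 mm, so 70 mm wide; an end stop closes it with its face at lane y=-295 mm
- guide (a point): foot of the bolt guide on the worktop, outside the lane (lane x=-78 mm, y=0): 64 mm along lane x by 56 mm along y, with two grey cheeks 28 mm high, each carrying a yellow hump that rises to 37 mm
- gate_slide (a joint): travel (m) of the gate bolt, a 14 mm square steel bar across the lane at y=0, its middle 35 mm up: 0 = shut (bar reaches in to lane x=-3 mm), 0.034 = fully open, drawn towards lane -x, tip flush with the kerb. Slides with about 1 N. When down, its pin is stopped by the humps: it must be lifted to pass from about 1.5 mm to 20 mm, either way; beyond, it can be lowered again
- gate_lift (a joint): height (m) by which the bolt is lifted: 0 = down, 0.016 = the most. Its pin clears the humps from 0.010 on; it falls back by its own weight of 220 g
- gate_handle (a point): middle of the red upright grip tab on the bolt, 70 mm above the worktop when down (at lane x=-46 mm, y=0 when shut); moves with the bolt. The tab is 12 mm thick along lane y, 20 mm wide along lane x, and reaches from 40 to 90 mm above the worktop when down
- pot_a_center (a point): grease pot, squat and round, green body, black screw lid: 64 mm diameter at the lid (upper 16 mm), 60 mm below it, 44 mm tall, about 120 g, standing upright; this point is its centre, 22 mm above its foot. None when this pot is absent
- pot_b_center (a point): grease pot, squat and round, green body, black screw lid: 64 mm diameter at the lid (upper 16 mm), 60 mm below it, 44 mm tall, about 120 g, standing upright; this point is its centre, 22 mm above its foot. None when this pot is absent
- pot_c_center (a point): grease pot, squat and round, green body, black screw lid: 64 mm diameter at the lid (upper 16 mm), 60 mm below it, 44 mm tall, about 120 g, standing upright; this point is its centre, 22 mm above its foot. None when this pot is absent
- pot_d_center (a point): grease pot, squat and round, green body, black screw lid: 64 mm diameter at the lid (upper 16 mm), 60 mm below it, 44 mm tall, about 120 g, standing upright; this point is its centre, 22 mm above its foot. None when this pot is absent
- bin_blue: small blue open parts bin, 94 x 70 x 47 mm, a bystander; origin under its middle
- label_roll: roll of white labels lying flat, 68 mm diameter, 30 mm high, a bystander; origin under its middle

How it is judged:
By the outcome, as a careful person would: the job done as asked, in the order asked, and still so for the second after the job is handed in, with the robot touching nothing.
Of pot_a, pot_b, pot_c, pot_d only 3 to 4 are there at a start; the rules pass over those that are not, and their reading is None.
At some moment in a run one of pot_a, pot_b, pot_c, pot_d may be knocked a few centimetres aside while the robot is not near it.
Once in a run the grip may slacken for a moment while it holds something.
It also fails if it takes over 200 s, if anything falls off the work surface, if the arm or the gripper's body presses on something with over 40 N, if the wrist force passes 120 N, or if a joint passes its speed limit or range.

ROBOT

A 6-joint arm with a two-finger parallel gripper is mounted at the origin on a cart in front of the work surface, level with it; the furniture and walls round the work are solid. World frame = base frame: x ahead of the robot, y to its left, z up, the work surface at z = 0. Lengths are in m, angles in rad, forces in N, time in s.
With the tool pointing down it reaches from about 0.25 to 0.725 m from the base axis. Payload 4 kg.
Tool frame: the origin (TCP) lies on the front face of the gripper's body, between the roots of the fingers; the fingertips stand 73 mm ahead of it and the grasp point (between the pads) lies 54 mm ahead of it; z points along the fingers, y is the line along which they close (so a half turn about z gives the same grasp; the last joint's range is limited). The gripper opens to 85 mm and grips with 20 to 120 N. Pads are 22 mm wide; open, the fingers measure 114 mm over their backs; the gripper's body (76 mm by 85 mm) begins 54 mm behind the grasp point. The pads swing forward as they close: fully open they stand 13 mm farther back than shut.
Start: joints at [1.111, 0.241, 0.005, 1.335, 0, 1.571], TCP at [0.222, 0.448, 0.304] pointing down, gripper open.
Joint ranges: [-2.72, 2.72], [-1.05, 1.87], [-1.09, 1.28], [-1.99, 2.15], [-1.42, 1.44], [-3.14, 3.14]. Speed limits (rad/s): [2.79, 2.79, 3.14, 3.14, 3.14, 3.14].

INTERFACE

Orientations are given as [roll, pitch, yaw] about the fixed x, y, z axes, in that order (R = Rz(yaw) Ry(pitch) Rx(roll)).
In Python, from workcell import bot gives the robot as it stands. Calls block until the motion is done:
- bot.move_to(position, orientation): joint-space move of the TCP to a pose.
- bot.movel(position, ori=None, speed=0.15): straight line of the TCP; ori=None keeps the orientation; speed is the mean speed in m/s.
- bot.set_joints(angles): joint-space move.
- bot.command_gripper(opening): finger opening in m; the grip force is fixed at half the most; returns when the fingers have stopped.
- bot.hold(seconds).
- bot.ik(position, orientation): joint angles nearest the present ones, or None.
- bot.get_obs(): the state.
- bot.camera(name): name is "side" or "top" or "wrist"; returns a dict with "img" (400x640x3 uint8, red, green, blue), "K" (3x3 intrinsics, pixels), "dist" ([k1, k2, p1, p2, k3] as OpenCV has them; the pictures are not rectified), "origin" and "attitude" of the camera in the world. Camera axes: x right, y up, looking along -z (the intrinsics and any distortion apply to the point x, -y, -z); pixel columns grow to the right and rows downward; lengths in m; the calibration is good to about 2 mm. A picture is of the moment at which its call begins. There is no depth.
A pose or a line that the arm cannot do raises bot.IKError and nothing moves.
- bot.finish_job(): hands the job in; it is judged then, once.
Trained networks look in a picture, given as the dict that the camera call returned (one of the last four; its "shot" number tells which), for a name from the list of things; names that differ only in an ending like _2 or _b are one class to them, and where a whole thing is asked for, a point or a joint stands for the part that bears it (a point fixed in the world has none). Each returns a list of dicts, best first, with "confidence" (0 to 1); they miss things now and then, are a little off and sometimes report something else, mostly with a low value. They report only what shows in the picture. A call takes as long as a camera call.
- bot.boxes_of(picture, name): "extent" ([left, top, right, bottom] in pixels, round what is visible of it).
- bot.cut_out(picture, name): "pixels" (400x640 bool, what is visible of it) and "extent" ([left, top, right, bottom] in pixels, round what is visible of it).
The state is a dict: "clock": time; "joints": joint angles; "qd": joint speeds; "joint_efforts": joint torques, N m; "tool_pos": TCP position; "tcp_rot": TCP orientation; "force": force on the tool from outside, world axes, zero at the start; "moment": the same for the moment, N m; "width": finger opening in m; "finger_force": force on a finger pad.
Only numpy, scipy, OpenCV 4.12 (cv2) and the standard library are available. Lean on these libraries where they do the work, as an engineer would, in place of code of your own. Each camera call takes 0.05 s, during which the arm holds its last target. There are 200 camera calls.

## Working session

There is one attempt and no reset: what is moved stays moved. The work goes in short steps, each a Python script; the robot and the scene stay as the last script left them, time stands still between calls to the robot, and variables do not carry over. Pictures are saved under pics/ and viewed, at most 14 in all, crops included, and the job is handed in when it is done.

```bash
mkdir -p pics; ls; cat > h.py <<'E'
import numpy as np, cv2
from workcell import bot
from scipy.spatial.transform import Rotation as R
def att(c):
    a=np.array(c["attitude"],float)
    if a.shape==(3,3): return a
    return R.from_euler('xyz',a).as_matrix() if a.size==3 else R.from_quat(a).as_matrix()
def ray(c,px):
    u=cv2.undistortPoints(np.array([[px]],float),np.array(c["K"],float),np.array(c["dist"],float))[0,0]
    d=att(c)@np.array([u[0],-u[1],-1.0]); return np.array(c["origin"],float),d/np.linalg.norm(d)
def atz(c,px,z):
    o,d=ray(c,px); return o+d*(z-o[2])/d[2]
def proj(c,P):
    p=(np.array(P,float)-np.array(c["origin"]))@att(c); p=p*[1,-1,-1]
    return cv2.projectPoints(p.reshape(-1,1,3),np.zeros(3),np.zeros(3),np.array(c["K"],float),np.array(c["dist"],float))[0].reshape(-1,2)
def tri(obs):
    A=0;b=0
    for c,px in obs:
        o,d=ray(c,px);M=np.eye(3)-np.outer(d,d);A=A+M;b=b+M@o
    return np.linalg.solve(A,b)
def save(c,n): cv2.imwrite(f"pics/{n}.png",c["img"][:,:,::-1])
E
python3 - <<'E'
from h import *
print(bot.get_obs())
for n in("top","side"):
    c=bot.camera(n);save(c,n+"0");print(n,c["origin"],c["attitude"],c["K"],c["dist"])
    for k in("lane","gate_handle","pot_a_center","bin_blue","label_roll","guide"):
        try:
            for r in bot.boxes_of(c,k): print(k,r["confidence"],np.round(r["extent"]))
        except Exception as e: print(k,e)
E
```

```text
pics
{'clock': 0.0, 'joints': array([1.11100187e+00, 2.41374773e-01, 3.71987289e-03, 1.33517505e+00,
       1.13242438e-05, 1.57080079e+00]), 'qd': array([ 1.07197813e-03, -3.09138851e-04, -1.08604765e-03,  1.51524754e-03,
       -8.92592920e-05, -2.54579291e-05]), 'joint_efforts': array([-8.05017135e-04, -3.72315681e+01,  2.52408242e+01,  1.68598036e-02,
       -6.79200321e-05, -2.96301916e-07]), 'tool_pos': array([0.22166819, 0.44764607, 0.30303021]), 'tcp_rot': array([-3.13955903e+00, -1.13151452e-05,  2.68179371e+00]), 'force': array([0.52350189, 0.19567384, 0.23112224]), 'moment': array([-0.01466593,  0.01492784,  0.00114159]), 'finger_force': 0.0, 'width': 0.0856235099403921}
top [0.16312692 0.1463939  1.61280967] [ 0.18880798 -0.01130213 -1.59028461] [[510.7005076    0.         317.37706095]
 [  0.         510.7005076  200.53326836]
 [  0.           0.           1.        ]] [-0.11433412  0.          0.          0.          0.        ]
lane 0.72 [276. 172. 422. 223.]
gate_handle 0.57 [318. 185. 336. 217.]
bin_blue 0.21 [279. 169. 423. 223.]
label_roll 0.68 [399. 215. 428. 240.]
guide 0.94 [277. 172. 420. 221.]
side [-0.0303911  -0.59910742  0.50671727] [ 1.11020631  0.00392326 -0.60752236] [[411.16655498   0.         327.79905703]
 [  0.         411.16655498 203.26385684]
 [  0.           0.           1.        ]] [-0.04131585  0.          0.          0.          0.        ]
lane 0.76 [304. 191. 465. 303.]
gate_handle 0.89 [312. 200. 351. 233.]
gate_handle 0.5 [260. 196. 283. 223.]
bin_blue 0.83 [320. 254. 375. 296.]
bin_blue 0.72 [309. 196. 464. 303.]
label_roll 0.88 [361. 288. 401. 324.]
guide 0.81 [308. 194. 464. 302.]
```

View pics/top0.png

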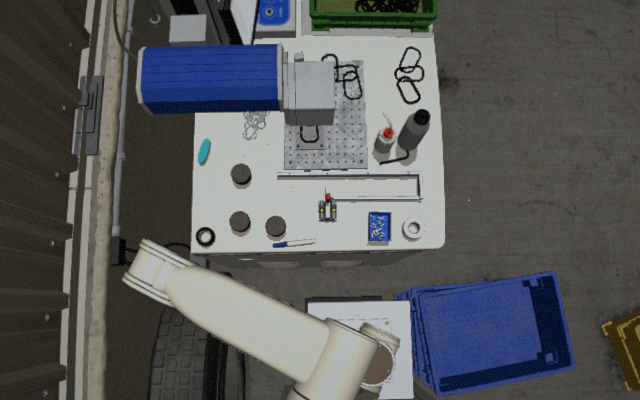

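View pics/side0.png

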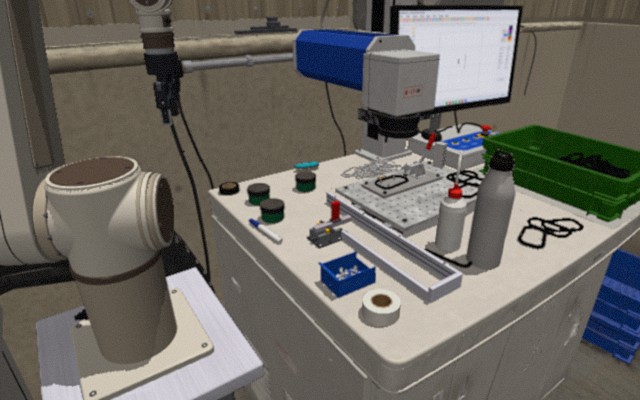

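The top view shows three pots at about (241,173), (240,222) and (276,226). The fence runs along v≈174 from u=278 to 420, and the tab is near (328,196). The side view agrees: pots at (259,193), (306,180) and (272,210), tab at (335,210). A laser head overhangs the far side.

```bash
python3 - <<'E'
from h import *
c=bot.camera("top");s=bot.camera("side");w=bot.camera("wrist")
for n,px,z in(("fL",(278,174),.034),("fR",(419,172),.034),("tab",(327.5,195),.09),("bin",(379,227),.047),("roll",(413,229),.03)): print(n,atz(c,px,z).round(3))
for n,cc in(("top",c),("side",s)):
  for r in bot.cut_out(cc,"pot_a_center"):
    e=r["extent"]; print(n,r["confidence"],np.round(e),atz(cc,((e[0]+e[2])/2,(e[1]+e[3])/2),.04 if n=="top" else .022).round(3))
print("tri tab",tri([(c,(328,196)),(s,(335,203))]).round(3), "laser nose",tri([(c,(310,105)),(s,(400,132))]).round(3))
print("tri pots",[tri([(c,a),(s,b)]).round(3) for a,b in(((241,173),(306,175)),((240,222),(259,187)),((276,226),(272,204)))])
print("laser corner",tri([(c,(334,124)),(s,(372,100))]).round(3))
print("wrist",w["origin"],w["attitude"],w["K"][0])
b=c["img"][150:260,180:440,::-1]; cv2.imwrite("pics/topz.png",cv2.resize(b,(780,330),interpolation=cv2.INTER_CUBIC))
E
```

```text
fL [0.552 0.246 0.034]
fR [ 0.552 -0.205  0.034]
tab [0.47  0.092 0.09 ]
bin [ 0.375 -0.067  0.047]
roll [ 0.369 -0.176  0.03 ]
tri tab [0.468 0.091 0.085] laser nose [0.716 0.143 0.199]
tri pots [array([0.557, 0.363, 0.042]), array([0.402, 0.364, 0.043]), array([0.386, 0.253, 0.04 ])]
laser corner [0.598 0.092 0.312]
wrist [0.15159428 0.4834203  0.37415463] [-3.14713878e-01  1.34674949e-04  1.11076993e+00] [301.68695429   0.         320.31988258]
```

View pics/topz.png

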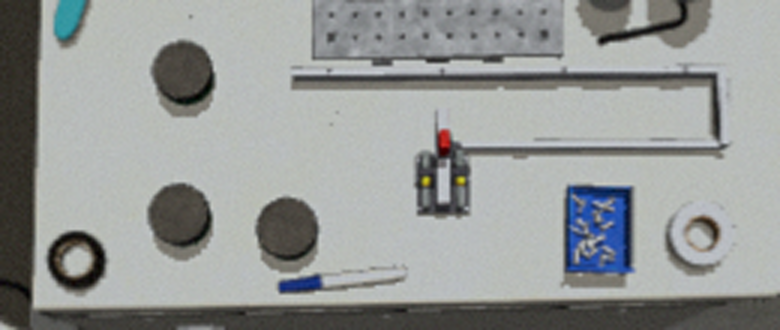

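Three pots, with the fourth absent. The lane runs along world y with the fence at x≈0.55 and the gate near y≈0.09. Next I'll move the wrist camera over the gate.

```bash
python3 - <<'E'
from h import *
pi=np.pi
for yw in (pi,0,pi/2,-pi/2):
    for p in((.47,.09,.30),(.51,-.15,.09),(.51,.2,.09)): q=bot.ik(p,[pi,0,yw]); print(yw,p,None if q is None else np.round(q,2))
bot.move_to([.45,.12,.30],[pi,0,pi])
w=bot.camera("wrist");save(w,"w1");print(w["origin"],w["attitude"],bot.get_obs()["clock"])
np.save("w1.npy",w,allow_pickle=True)
for k in("gate_handle","pot_a_center"):
  for r in bot.boxes_of(w,k): print(k,r["confidence"],np.round(r["extent"]))
E
```

```text
3.141592653589793 (0.47, 0.09, 0.3) [ 0.19  0.2  -0.06  1.31  0.    0.19]
3.141592653589793 (0.51, -0.15, 0.09) [-0.29  0.49 -0.23  0.85  0.   -0.29]
3.141592653589793 (0.51, 0.2, 0.09) [ 0.37  0.52 -0.19  0.87  0.    0.37]
0 (0.47, 0.09, 0.3) [ 0.19  0.2  -0.06  1.31  0.   -2.95]
0 (0.51, -0.15, 0.09) [-0.29  0.49 -0.23  0.85  0.    2.86]
0 (0.51, 0.2, 0.09) [ 0.37  0.52 -0.19  0.87  0.   -2.77]
1.5707963267948966 (0.47, 0.09, 0.3) [ 0.19  0.2  -0.06  1.31  0.    1.76]
1.5707963267948966 (0.51, -0.15, 0.09) [-0.29  0.49 -0.23  0.85  0.    1.28]
1.5707963267948966 (0.51, 0.2, 0.09) [ 0.37  0.52 -0.19  0.87  0.    1.94]
-1.5707963267948966 (0.47, 0.09, 0.3) [ 0.19  0.2  -0.06  1.31  0.   -1.38]
-1.5707963267948966 (0.51, -0.15, 0.09) [-0.29  0.49 -0.23  0.85  0.   -1.86]
-1.5707963267948966 (0.51, 0.2, 0.09) [ 0.37  0.52 -0.19  0.87  0.   -1.2 ]
[0.37136395 0.12052189 0.37025375] [-3.14720547e-01 -4.23112663e-04  1.57115607e+00] 2.4833
gate_handle 0.81 [272. 135. 318. 224.]
```

View pics/w1.png

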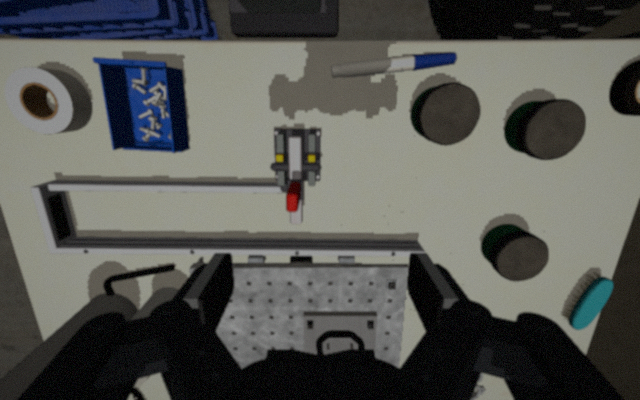

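The wrist view shows the tab at (295,195), the guide at (297,157), the fence along v≈243 ending at u≈424, and the kerb at v≈187. The pots are at (447,113), (551,128) and (521,253). I'll overlay the lane model to check the pose.

```bash
cat >> h.py <<'E'
def L2W(p,L):
    x,y,a=L; p=np.atleast_2d(np.array(p,float)); c,s=np.cos(a),np.sin(a)
    return np.c_[x+c*p[:,0]-s*p[:,1], y+s*p[:,0]+c*p[:,1], p[:,2]]
E
cat > ov.py <<'E'
from h import *
import sys
w=np.load("w1.npy",allow_pickle=True).item()
L=[float(a) for a in sys.argv[1:4]]
x0,y0,x1,y1=20,120,440,270;k=1.9
im=cv2.resize(w["img"][y0:y1,x0:x1,::-1],None,fx=k,fy=k,interpolation=cv2.INTER_CUBIC)
im=cv2.resize(im,None,fx=1,fy=1)
def seg(a,b,col):
    P=L2W([np.array(a)*(1-t)+np.array(b)*t for t in np.linspace(0,1,15)],L)
    q=((proj(w,P)-[x0,y0]+.5)*k).astype(int); cv2.polylines(im,[q.reshape(-1,1,2)],False,col,1)
m=.001
for x,c in((35,(0,255,0)),(43,(255,255,0))): seg((x*m,.16,.034),(x*m,-.305,.034),c)
seg((.035,.16,.034),(.043,.16,.034),(0,255,0))
for x,c in((-35,(0,255,0)),(-43,(255,255,0))): seg((x*m,-.008,.022),(x*m,-.302,.022),c)
seg((-.043,-.008,.022),(-.035,-.008,.022),(0,255,0))
seg((-.035,-.295,.022),(.035,-.295,.022),(0,255,0))
T=[(-.056,-.006),(-.036,-.006),(-.036,.006),(-.056,.006),(-.056,-.006)]
for a,b in zip(T,T[1:]): seg((*a,.09),(*b,.09),(0,255,255))
B=[(-.003,-.007),(-.003,.007)]; seg((*B[0],.042),(*B[1],.042),(255,0,255))
cv2.imwrite(sys.argv[4],im)
E
python3 ov.py .512 .0905 0 pics/ov1.png
python3 - <<'E'
from h import *
w=np.load("w1.npy",allow_pickle=True).item()
for n,p,z in(("p3",(447,113),.044),("p2",(551,129),.044),("p1",(521,254),.044),("fend",(422,242),.034),("tip",(296,221),.042)):print(n,atz(w,p,z).round(4))
E
```

```text
p3 [0.3866 0.2525 0.044 ]
p2 [0.4033 0.3633 0.044 ]
p1 [0.5509 0.3624 0.044 ]
fend [0.5402 0.2459 0.034 ]
tip [0.509  0.0921 0.042 ]
```

View pics/ov1.png

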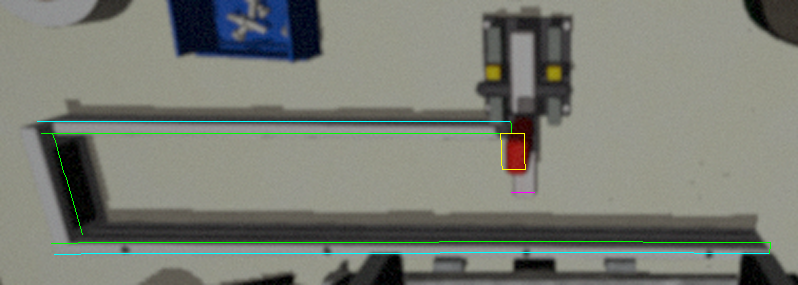

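The model fits within about 2 mm, so L=(0.512, 0.0915, 0). Now I'll open the gate.

```bash
python3 - <<'E'
from h import *
pi=np.pi;D=[pi,0,pi]
def st(t): o=bot.get_obs();print(t,round(o["clock"],1),o["tool_pos"].round(4),o["force"].round(1),round(o["width"],4),round(o["finger_force"],1))
bot.command_gripper(.05)
bot.move_to([.466,.0915,.20],D)
bot.movel([.466,.0915,.128]);st("down")
bot.command_gripper(0.0);st("grip")
bot.movel([.466,.0915,.141],speed=.05);st("lift")
bot.movel([.431,.0915,.141],speed=.05);st("drawn")
w=bot.camera("wrist");save(w,"w2");s=bot.camera("side")
cv2.imwrite("pics/s2.png",cv2.resize(s["img"][170:310,270:480,::-1],(780,520),interpolation=cv2.INTER_CUBIC))
E
```

```text
down 4.2 [0.4672 0.0921 0.1296] [0.5 0.  0.3] 0.05 0.0
grip 4.6 [0.4667 0.0918 0.1291] [-1.1  1.   6.4] 0.0115 58.5
lift 5.0 [0.4662 0.0918 0.1413] [-0.5  3.4 -1.4] 0.0112 58.4
drawn 5.8 [0.4325 0.0921 0.1419] [ 4.9  5.7 -1.2] 0.0114 58.4
```

View pics/s2.png

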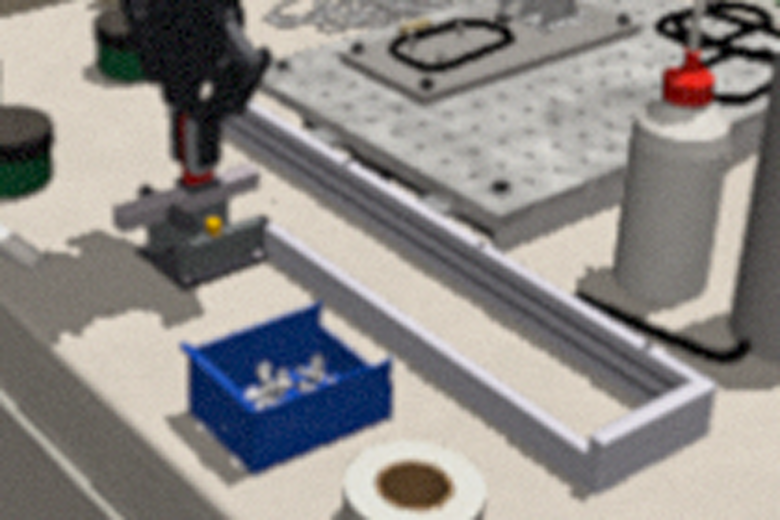

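Bolt is drawn. I'll make sure it's fully back, lower and release it, then look for the pots.

```bash
cat >> h.py <<'E'
pi=np.pi;D=[pi,0,pi]
def st(t): o=bot.get_obs();print(t,round(o["clock"],1),o["tool_pos"].round(4),o["force"].round(1),round(o["width"],4),round(o["finger_force"],1))
def lids(c,zt=.044):
    g=cv2.cvtColor(c["img"],cv2.COLOR_RGB2GRAY); m=((g<105)).astype(np.uint8)
    m=cv2.morphologyEx(m,cv2.MORPH_OPEN,np.ones((3,3)))
    out=[]
    for k in cv2.findContours(m,cv2.RETR_LIST,cv2.CHAIN_APPROX_NONE)[0]:
        (u,v),r=cv2.minEnclosingCircle(k); a=cv2.contourArea(k)
        P=atz(c,(u,v),zt); rr=np.linalg.norm(atz(c,(u+r,v),zt)-P)
        if .024<rr<.045 and a>.6*np.pi*r*r and .25<P[0]<.7 and -.3<P[1]<.5: out.append((P[:2].round(3),round(rr,3)))
    return out
E
python3 - <<'E'
from h import *
bot.movel([.4275,.0915,.141],speed=.05);st("back")
bot.movel([.4285,.0915,.129],speed=.05);st("low")
bot.command_gripper(.05);st("open")
bot.movel([.4285,.0915,.20])
bot.command_gripper(.085)
bot.move_to([.395,.27,.26],D)
t=bot.camera("top");print("top lids",lids(t))
for r in bot.boxes_of(t,"pot_b_center"): print("top",r["confidence"],np.round(r["extent"]))
w=bot.camera("wrist");save(w,"w3");print("wrist lids",lids(w))
for r in bot.boxes_of(w,"pot_b_center"): print("w",r["confidence"],np.round(r["extent"]))
s=bot.camera("side")
for r in bot.boxes_of(s,"gate_handle"): print("s",r["confidence"],np.round(r["extent"]))
print("laser blue near-left-top",tri([(t,(141,112)),(s,(296,32))]).round(3),"right",tri([(t,(283,104)),(s,(380,47))]).round(3))
st("")
E
```

```text
back 6.2 [0.432  0.0922 0.1429] [10.8  4.2 -2.2] 0.0112 58.4
low 6.6 [0.4322 0.0922 0.1303] [ 8.7  4.7 -1.6] 0.0109 58.5
open 7.0 [0.428  0.0913 0.1288] [-1.   0.1 -0.6] 0.0503 0.0
top lids [(array([0.355, 0.473]), np.float64(0.031)), (array([0.401, 0.364]), np.float64(0.034)), (array([ 0.639, -0.089]), np.float64(0.029))]
wrist lids [(array([0.394, 0.363]), np.float64(0.038)), (array([0.379, 0.256]), np.float64(0.037)), (array([0.355, 0.458]), np.float64(0.033))]
w 0.63 [275. 139. 339. 207.]
s 0.64 [300. 204. 339. 238.]
laser blue near-left-top [0.637 0.557 0.42 ] right [0.657 0.199 0.402]
 9.2 [0.3953 0.2688 0.2596] [ 0.5 -0.6  0.3] 0.0853 0.0
```

View pics/w3.png

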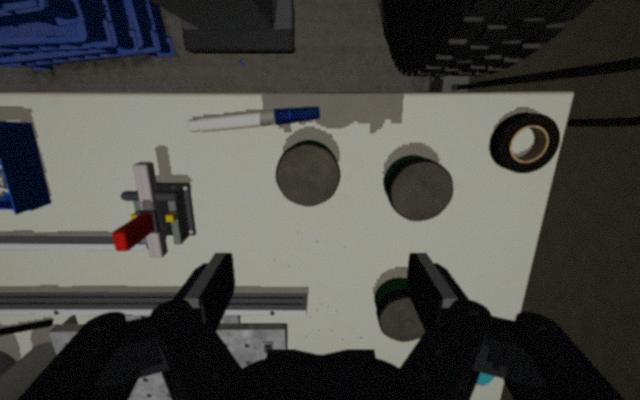

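The bolt is open against its stop at x≈0.432, and the tab lies at (135,232). The lids are at (308,173), (421,188) and (404,310). Now the first pot: grasp, slide it low into the lane, and push with a two-finger cradle.

```bash
cat >> h.py <<'E'
L0=np.array([.512,.0915])
def lid(c,P,z=.044):
    uv=proj(c,[[P[0],P[1],z],[P[0]+.032,P[1],z],[P[0],P[1]+.032,z]]); r=(np.linalg.norm(uv[1]-uv[0])+np.linalg.norm(uv[2]-uv[0]))/2
    x0,y0=np.maximum(uv[0]-2.2*r,0).astype(int); x1,y1=(uv[0]+2.2*r).astype(int)
    g=cv2.medianBlur(cv2.cvtColor(c["img"],cv2.COLOR_RGB2GRAY)[y0:y1,x0:x1],3); g=cv2.resize(g,None,fx=3,fy=3,interpolation=cv2.INTER_CUBIC)
    h=cv2.HoughCircles(g,cv2.HOUGH_GRADIENT,1,30,param1=100,param2=12,minRadius=int(2.8*r),maxRadius=int(3.25*r))
    if h is None: return None
    h=h.reshape(-1,3)[:4]; Q=[atz(c,(k[0]/3+x0,k[1]/3+y0),z)[:2] for k in h]
    return min(Q,key=lambda q:np.linalg.norm(q-np.array(P[:2])))
def pick(P,z=.085):
    bot.command_gripper(.085)
    bot.move_to([P[0],P[1],.16],D); bot.movel([P[0],P[1],z]); bot.command_gripper(0.03); st("grip")
def carry(P,way=[],z=.085):
    for p in way: bot.movel([*p,z+.006])
    bot.movel([*P,z+.006]); st("carried"); bot.movel([*P,z+.001],speed=.05)
    bot.command_gripper(.085); bot.movel([*P,.16]); st("released")
def push(y0,yf,x=.512,z=.083,up=.17):
    E=[pi,0,pi/2]
    bot.command_gripper(.02); bot.move_to([x,y0,up],E); bot.movel([x,y0,z]); st("down")
    bot.movel([x,yf,z],speed=.08); st("pushed"); bot.movel([x,yf+.015,z]); bot.movel([x,yf+.015,up])
E
python3 - <<'E'
from h import *
w=bot.camera("wrist")
print([lid(w,p) for p in((.3866,.2525),(.4033,.3633),(.5509,.3624))],atz(w,(308,173),.044),atz(w,(421,188),.044))
P=lid(w,(.3866,.2525))
if P is None or np.linalg.norm(P-[.3866,.2525])>.008: P=atz(w,(308,173),.044)[:2]
pick(P); bot.movel([*P,.091],speed=.05)
p=(.5115,.1715); carry(p)
E=[pi,0,pi/2]; bot.move_to([.50,.27,.22],E)
w=bot.camera("wrist");save(w,"w4");print("placed",lid(w,p));st("")
E
```

```text
[array([0.38586192, 0.25599258]), array([0.40062796, 0.36579611]), array([0.54919287, 0.36242849])] [0.38602982 0.25680003 0.044     ] [0.4014892  0.36800961 0.044     ]
grip 10.9 [0.3871 0.2567 0.087 ] [-0.6  0.1  6.8] 0.0623 64.0
carried 12.4 [0.5106 0.1718 0.0908] [ 0.4  0.7 -0.3] 0.0621 65.5
released 13.6 [0.5111 0.1714 0.1595] [-0.4  0.  -1.4] 0.0847 0.0
placed [0.51222406 0.17869042]
 15.2 [0.4998 0.2697 0.2194] [0.3 0.5 0.1] 0.0853 0.0
```

View pics/w4.png

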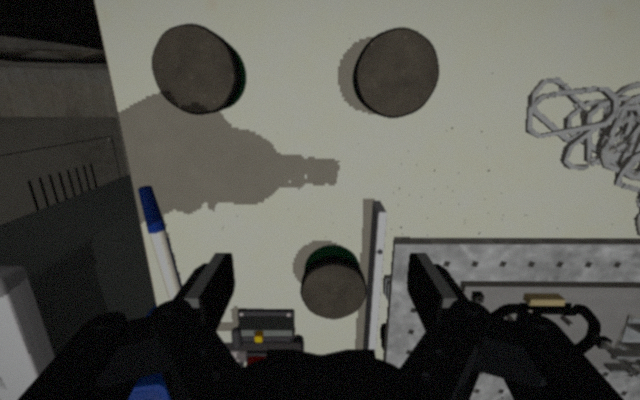

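Pot 1 stands upright in the lane at (333,285), close to the fence. The other two are at (198,68) and (398,72). Now push.

```bash
python3 - <<'E'
from h import *
push(.238,-.09)
bot.move_to([.46,.30,.26],D)
t=bot.camera("top");w=bot.camera("wrist")
print([lid(w,p) for p in((.4015,.365),(.551,.3625))])
b=t["img"][150:260,180:440,::-1]; cv2.imwrite("pics/t5.png",cv2.resize(b,(780,330),interpolation=cv2.INTER_CUBIC))
print("in pen",lid(t,(.512,-.1335)));save(w,"w5");st("")
E
```

```text
down 16.9 [0.5129 0.2388 0.0843] [-0.1  0.3 -0.7] 0.0201 0.0
pushed 21.2 [ 0.512  -0.0899  0.083 ] [0.6 0.1 0.2] 0.02 0.2
[array([0.40289026, 0.36649486]), array([0.55433972, 0.36784906])]
in pen [ 0.51078937 -0.132597  ]
 23.7 [0.4604 0.2988 0.2595] [ 0.2  0.1 -0.2] 0.0197 0.0
```

View pics/t5.png

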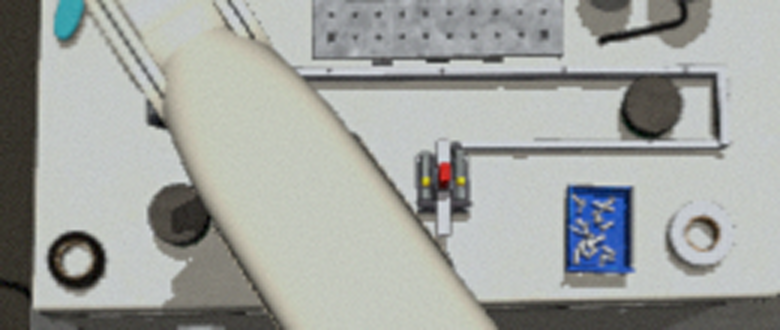

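Pot 1 stands in the pen at (651,107) in the crop, and the bolt is fully open. Pot 2 next, then relook.

```bash
python3 - <<'E'
from h import *
P=np.array([.4025,.366]); pick(P); bot.movel([*P,.091],speed=.05)
carry((.5115,.1715))
bot.move_to([.50,.27,.22],[pi,0,pi/2])
w=bot.camera("wrist");print("placed",lid(w,(.5115,.1715)),lid(w,(.554,.365)))
push(.238,-.017)
bot.move_to([.50,.30,.26],D)
t=bot.camera("top");w=bot.camera("wrist");save(w,"w6")
print("P1",lid(w,(.554,.365)),"pen",lid(t,(.512,-.1335)),lid(t,(.512,-.06)));st("")
E
```

```text
grip 25.9 [0.4038 0.367  0.0872] [ 0.3 -0.3  5.9] 0.062 65.1
carried 27.8 [0.5111 0.1721 0.091 ] [-0.3  0.5 -1.7] 0.0626 65.5
released 29.1 [0.5111 0.1714 0.1595] [-0.1 -0.4  0.5] 0.0847 0.0
placed [0.51285097 0.17905842] [0.55405402 0.36812653]
down 32.4 [0.5129 0.2388 0.0843] [ 0.1  0.2 -0.4] 0.0197 0.0
pushed 35.7 [ 0.512  -0.0169  0.083 ] [-0.2  0.6 -0.3] 0.0203 0.2
P1 [0.5536372  0.36471706] pen [ 0.50327563 -0.13009544] [ 0.51193665 -0.06057578]
 38.0 [0.5002 0.2986 0.2592] [0.  0.  0.1] 0.0198 0.0
```

View pics/w6.png

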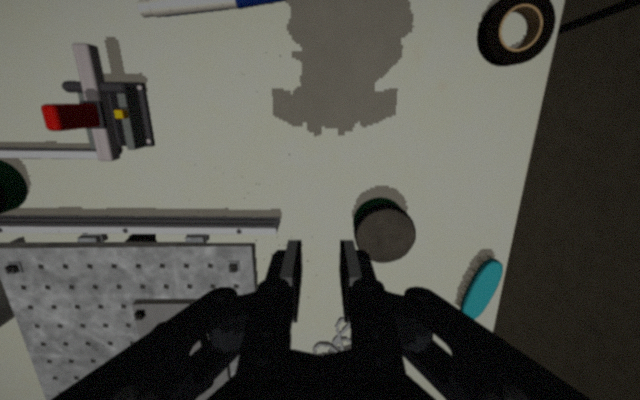

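The last pot is at (385,235), undisturbed. Pot 2 is visible in the pen at the left edge (5,188).

```bash
python3 - <<'E'
from h import *
P=np.array([.5537,.3650]); pick(P); bot.movel([*P,.091],speed=.05)
carry((.5115,.1715),way=[(.5115,.31)])
bot.move_to([.50,.27,.22],[pi,0,pi/2])
w=bot.camera("wrist");print("placed",lid(w,(.5115,.1715)))
push(.238,.052)
bot.move_to([.40,.16,.30],D)
t=bot.camera("top");w=bot.camera("wrist");save(w,"w7")
print([lid(w,(.512,y)) for y in(-.13,-.06,.008)])
print(lids(t));st("")
E
```

```text
grip 40.2 [0.555  0.3658 0.0877] [-0.7 -0.2  6.5] 0.0625 66.1
carried 42.2 [0.5118 0.1721 0.0911] [-0.1 -0.1 -1.5] 0.0626 65.6
released 43.4 [0.5111 0.1714 0.1594] [-0.6  0.1  0.2] 0.085 0.0
placed [0.51572227 0.17722411]
down 46.7 [0.5129 0.2388 0.0843] [0.2 0.4 1.2] 0.0199 0.0
pushed 49.2 [0.512  0.0522 0.083 ] [-0.4  1.5 -0.9] 0.0201 0.6
[None, array([ 0.51371141, -0.04875195]), array([0.49992114, 0.02264005])]
[(array([0.355, 0.473]), np.float64(0.031)), (array([ 0.51, -0.13]), np.float64(0.038)), (array([ 0.639, -0.089]), np.float64(0.029))]
 51.5 [0.4001 0.1597 0.2991] [-1.   0.3  0.9] 0.0205 0.0
```

View pics/w7.png

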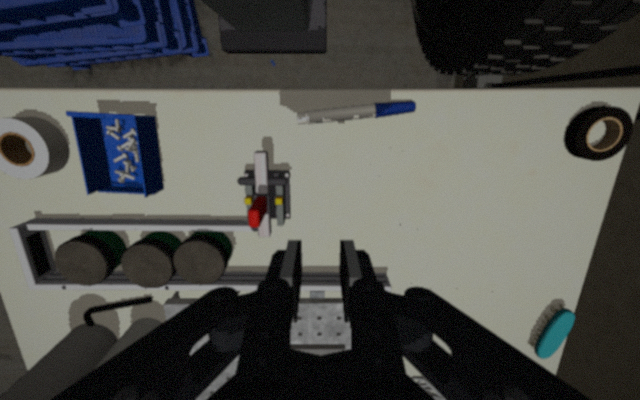

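All three pots stand in the pen at (84,258), (150,259) and (202,258), clear of the gate, and no pot is left outside. Now I'll shut the bolt.

```bash
python3 - <<'E'
from h import *
bot.command_gripper(.05)
bot.move_to([.432,.0915,.20],D); bot.movel([.432,.0915,.128])
bot.command_gripper(0.0);st("grip")
bot.movel([.432,.0915,.141],speed=.05);st("lift")
bot.movel([.468,.0915,.141],speed=.05);st("in")
bot.movel([.470,.0915,.141],speed=.05);st("in2")
bot.movel([.468,.0915,.128],speed=.05);st("low")
bot.command_gripper(.05);st("rel")
bot.movel([.466,.0915,.20]); bot.move_to([.40,.16,.30],D)
w=bot.camera("wrist");s=bot.camera("side");save(w,"w8")
cv2.imwrite("pics/s8.png",cv2.resize(s["img"][170:310,270:480,::-1],(780,520),interpolation=cv2.INTER_CUBIC));st("")
E
```

```text
grip 53.5 [0.4329 0.0921 0.1291] [-0.9  3.1  5.7] 0.011 58.7
lift 53.9 [0.4327 0.0921 0.1412] [ 2.8  5.5 -2.2] 0.0112 58.4
in 54.8 [0.467  0.0917 0.1403] [-1.5  5.3 -1.6] 0.0112 58.4
in2 55.0 [0.4673 0.0918 0.1397] [-6.2  5.2 -2.9] 0.0116 58.5
low 55.5 [0.467  0.0918 0.1291] [-7.3  4.9 10.9] 0.0109 60.5
rel 55.9 [0.468  0.0912 0.1278] [ 0.8  0.7 -0.6] 0.0503 0.0
 57.2 [0.3999 0.1591 0.2978] [-0.  -0.2  0.4] 0.05 0.0
```

View pics/s8.png

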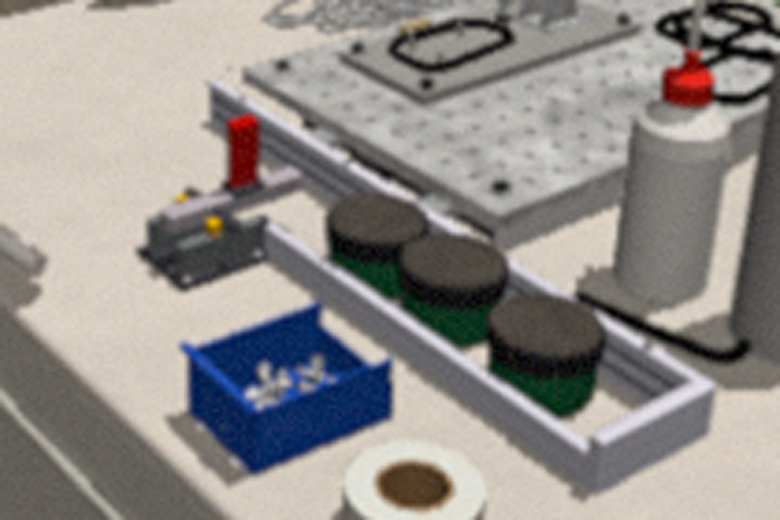

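View pics/w8.png

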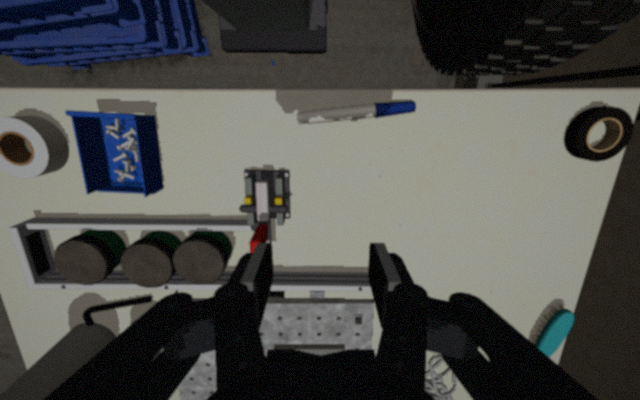

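Bolt is across the lane at (290,180) in the side crop, down behind the humps and at the same tab position as at the start. All three pots are upright inside, and the bin and roll haven't moved.

```bash
python3 -c "
from workcell import bot
bot.hold(.3);print(bot.finish_job())"
```

```text
the job is handed in; nothing more can be done
None
```

The job is handed in at about 58 s: the gate was opened, all three pots present (the fourth was absent) were pushed upright into the pen, and the bolt is shut and down behind the humps, with the blue bin and label roll untouched.

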